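# Feel the clamp of a microscope stage with a feeler blade

### The job

Slide the blue cover of the gauge case fully open and take out the feeler blade by its orange grip. On the microscope stage, slide the blade level along the bright plate, straight in under the sprung brass foot of the clamp, until the foot has ridden up its ramp, sits with its flat sole on the blade and the blade drags snugly, but never push the tip out beyond the back of the foot. Finish while still holding the blade in the gripper at that depth, without letting go; leave the cover open and everything else where it is.

Things in the scene. Friction and masses are not known exactly. Their poses are not given: they have to be found in the camera images.
- cover (a joint): Travel of the blue sliding cover of the grey gauge case, in m: 0 shut over the bay, 0.114 fully open (cover wholly over the deck beside the bay). It slides level along the case's +y, with about 1.5 N of friction, and stays where it is left. Cover plate 160 x 120 mm, 5 mm thick, its top 55.5 mm above the table.
- cover_rib (a point): Centre of the black upright rib on the cover that it is slid by: 60 mm long along the case's x, 14 mm thick along the case's y (the sliding direction), 27 mm tall, top 82.5 mm above the table; this point 69 mm above the table. It lies 44 mm from the cover's middle towards the opening side. Its axes are the case's.
- case: Grey gauge case, fixed; origin on the table under the middle of its bay. Outside 160 mm along its x; the open-topped bay is 150 mm (x) by 110 mm (y) inside, its grey floor 6 mm and rim 50 mm above the table; walls 5 mm. On its +y side a solid deck of the same height (112 mm) carries the opened cover.
- blade_grip (a point): Middle of the orange grip of the feeler blade, the height to hold it at, 22 mm above the blade's underside. The grip is a block 40 mm long (x) by 14 mm thick (y) by 40 mm tall (z). A flat steel blade sticks out of its front along its +x, flush with its underside: 72 mm long beyond the grip, 18 mm wide, 3 mm thick. It lies underside down on the bay's floor, blade roughly along the case's +x. Total mass about 70 g.
- blade_tip (a point): Middle of the blade's front end, at half thickness: 92 mm ahead (+x) of the grip's middle and 20.5 mm below blade_grip, 1.5 mm above the underside.
- stage: Fixed microscope stage, a black block 190 mm square, 40 mm high, with a bright flat metal plate 160 mm (x) by 130 mm (y) on it, whose top is 50 mm above the table; origin on the table under the plate's middle. Its near edge is 80 mm from the origin towards -x; its +x points roughly away from the robot.
- clamp: Black clamp bridge fixed on the plate; origin on the plate's top surface (50 mm above the table) midway between its two posts, which stand 54 mm apart inside (along y); 36 mm tall. The blade goes in along its +x (same direction as the stage's +x), between the posts, under the sprung brass foot. How far in along the plate it stands varies.
- foot (a joint): Lift of the sprung brass foot in m: 0 at rest (its flat sole then 0.5 mm above the plate), about 0.0025 when it rides flat on the blade lying on the plate; at most 0.008. It presses down with about 2.2 N at rest plus 0.4 N per mm of lift. A blade meets a few N (roughly 4 to 9 N) when climbing the ramp and a drag of a few N after that.
- foot_mouth (a point): Front edge of the brass foot, on its middle line, at the plate's surface height while the foot is at rest; 28 mm towards -x from the clamp's origin. The foot is 26 mm wide. Here its underside is 7 mm above the plate; it ramps down at 20 degrees over 18 mm to the flat sole, which is the last 28 mm.
- foot_back (a point): Back edge of the foot's flat sole, on its middle line, at the plate's surface height while at rest; 18 mm towards +x from the clamp's origin and 46 mm behind the front edge.
- glass_slide: A loose glass specimen slide, 26 x 76 x 3 mm, lying on the plate behind the clamp; leave it alone.
- spray: Bystander: a white spray-cleaner bottle, 64 mm wide, 195 mm tall; leave it alone.
- oil: Bystander: a small amber oil bottle with black cap, 32 mm wide, 70 mm tall; leave it alone.
- slide_box: Bystander: a blue slide storage box with white lid, 90 x 170 x 36 mm; leave it alone.
- objective: Bystander: a steel microscope objective standing up, 24 mm wide, 45 mm tall; leave it alone.
- dish: Bystander: a clear shut petri dish, 90 mm wide, 14 mm tall; leave it alone.
- driver: Bystander: a small screwdriver with a red handle lying down, 160 mm long; leave it alone.
- blade: The feeler blade as a whole (grip and steel blade); origin at the middle of the grip's underside, x along the blade towards its tip, z up out of the grip's top.

How it is judged:
By the outcome, as a careful person would: the job done as asked, in the order asked, and still so for the second after the job is handed in, while the arm keeps its last pose, push and grip.
It also fails if it takes over 58 s, if anything falls off the work surface, if the arm or the gripper's body presses on something with over 40 N, if the wrist force passes 120 N, or if a joint passes its speed limit or range.

### The arm

A 6-joint arm with a two-finger parallel gripper is mounted at the origin on the work surface. World frame = base frame: x ahead of the robot, y to its left, z up, the work surface at z = 0. Lengths are in mm, angles in rad, forces in N, time in s.
With the tool pointing down it reaches from about 300 to 875 mm from the base axis. Payload 6.4 kg.
Tool frame: the origin (TCP) lies midway between the tips of the shut fingers; the grasp point (between the pads) lies 19 mm behind it; x points along the fingers, z is the direction in which the jaws open and shut, and the axes are right-handed (so a half turn about x gives the same grasp; the last joint's range is limited). The gripper opens to 88 mm and grips with 3 to 60 N. Pads are 18 mm wide; open, the fingers measure 123 mm over their backs; the gripper's body (75 mm by 187 mm) begins 45 mm behind the grasp point.
Start: joints at [1.133, 0.181, 1.607, -0, 1.354, -0.206], TCP at [132.082, 559.639, 238.714] pointing down, gripper open.
Joint ranges: [-2.99, 2.99], [-0.89, 2.07], [0.3, 2.58], [-1.14, 4.28], [0, 2.63], [-3.12, 3.12]. Speed limits (rad/s): [2.57, 2.57, 3.01, 3.14, 3.14, 3.14].

### API

Orientations are given as a rotation vector (axis times angle).
In Python, from workcell import robot, vision gives the robot as it stands. The module is installed in compiled form; this text tells all that it offers.
- The arm moves only by the tool step_arm, never from a script. Its argument "motion" is a list of rows, each a list of 5 numbers: the closure in counts, from 0 (fully open) to 255 (shut), then the shift along the tool's x, y, z in m, then the turn about the tool's x in rad. In form: [[grip, x, y, z, turn], ...]. A call has 1 to 10 rows; each row shifts and turns the pose as measured when the row begins, along the tool's axes as they then stand; what a row does not reach is not made up. A row lasts 1/10 s, in which the tool goes at most 50 mm and 8.59 degrees, less where a joint would pass 70% of its speed; a pose out of reach is approached as far as the arm can. A call is refused whole if a number of a shift passes 0.05 or a number of a turn 0.15, either way. A call with a gripper value outside its range is refused whole. The fingers move at their own pace and stop on an object; "newtons" is the grip in N (left out, the last holds). Time passes only in rows, so rows that do not move let the fingers close. It gives the time, the measured TCP pose, the force and the opening at its end, in the units of the state.
- robot.get_obs(): the state, without advancing time (a new reading comes with each control period).
- vision.snapshot(name): name is "scene" or "top" or "wrist"; returns (picture, depth): 384x512x3 uint8, blue, green, red; 384x512 float32, mm along the optical axis (not along the pixel's ray), 0 where there is no reading.
- vision.calibration(name): a dict with "vertical_fov" (degrees; the focal length in pixels is half the picture's height over the tangent of half this angle, whatever the lens; pixels are square), "cx", "cy" (the principal point, pixels), "eye" and "attitude" of the camera in the world. Camera axes: x right, y down, z forward; pixel columns grow to the right and rows downward; lengths in mm; the calibration is good to about 2 mm. The wrist camera is an equidistant fisheye: a pixel r from the principal point sees the ray r / f radians off the axis. A picture is of the moment at which its call begins: read the wrist's pose just before it. calibration takes no time and is no camera call; for the wrist camera it gives the pose at the moment of the call.
- robot.finish_job(): hands the job in, once; it reports no verdict.
The state is a dict: "time": time; "joints": joint angles; "joint_vel": joint speeds; "joint_torque": joint torques, N m; "eef_pos": TCP position; "orientation": TCP orientation; "force": force on the tool from outside, world axes, zero at the start; "moment": the same for the moment, N m; "gripper_width": opening from 0.0 (shut) to 1.0 (fully open).
Only numpy, scipy, OpenCV 4.12 (cv2) and the standard library are available. Lean on these libraries where they do the work, as an engineer would, in place of code of your own. Each camera call takes 0.05 s, during which the arm holds its last target.

## Working session

There is one attempt and no reset: what is moved stays moved. The work goes in short steps, Python scripts to look and compute and a tool call to move; the robot and the scene stay as the last step left them, time stands still between calls to the robot, and variables do not carry over. Pictures are saved under pics/ and viewed, and the job is handed in when it is done.

Besides the shell and the picture viewer there is one more tool, called after "Emit:" as a command line: name --pt "numbers of a row" for each row, then --argument value for the rest. step_arm: Moves the arm, as the interface text tells. Its arguments: {"type":"object","properties":{"motion":{"type":"array","items":{"type":"array","items":{"type":"number"}}},"newtons":{"type":"number"}},"required":["motion"]}

```bash
mkdir -p pics; cat > h.py <<'E'
import numpy as np,cv2
from scipy.spatial.transform import Rotation as R
from workcell import robot,vision
def snap(n,fn=None):
    c=vision.calibration(n); im,d=vision.snapshot(n)
    if fn: cv2.imwrite('pics/'+fn,im)
    np.savez('/tmp/%s.npz'%n,im=im,d=d); 
    import pickle; pickle.dump(c,open('/tmp/%s.pkl'%n,'wb'))
    return im,d,c
def load(n):
    import pickle
    z=np.load('/tmp/%s.npz'%n); return z['im'],z['d'],pickle.load(open('/tmp/%s.pkl'%n,'rb'))
E
python3 - <<'E'
from h import *
print(robot.get_obs())
for n in ['scene','top']:
    im,d,c=snap(n,n+'1.png'); print(n,c)
print(vision.calibration('wrist'))
E
```

```text
{'time': 0.0, 'joints': array([ 1.13271492e+00,  1.81536011e-01,  1.60798669e+00, -1.45270673e-05,
        1.35378233e+00, -2.06313142e-01]), 'joint_vel': array([ 1.04144134e-03,  9.14247875e-04, -5.62930886e-04,  6.49255597e-04,
       -4.20071180e-04, -2.88715794e-05]), 'joint_torque': array([-1.81089556e-03, -4.33872378e+01, -3.41840780e+01,  6.99100387e-02,
        3.88197473e-02, -1.83182510e-04]), 'eef_pos': array([131.84428815, 559.14158102, 237.82326273]), 'orientation': array([-1.03766933,  1.31152603,  1.03636964]), 'force': array([ 0.58484692, -0.11705266, -0.49414998]), 'moment': array([-0.00119181,  0.03426406, -0.02039327]), 'gripper_width': 1.0027272061976478}
scene {'vertical_fov': 46.04389519557153, 'cx': 253.61012517203065, 'cy': 185.99365402112716, 'eye': array([1467.19590647, -115.64384237, 1006.38107988]), 'attitude': array([-1.81671539, -1.68161051,  0.67236496])}
top {'vertical_fov': 49.384236483012586, 'cx': 251.33832693740973, 'cy': 191.18715198624938, 'eye': array([ 425.0652835 ,   -9.04098382, 1347.18135663]), 'attitude': array([-2.14190965,  2.19701337, -0.12147882])}
{'vertical_fov': 65.70646984690485, 'cx': 257.1867191894561, 'cy': 188.89056690831748, 'eye': array([ 57.67141216, 577.09621438, 383.53054752]), 'attitude': array([2.26486653, 1.79438305, 0.27393398])}
```

View pics/scene1.png

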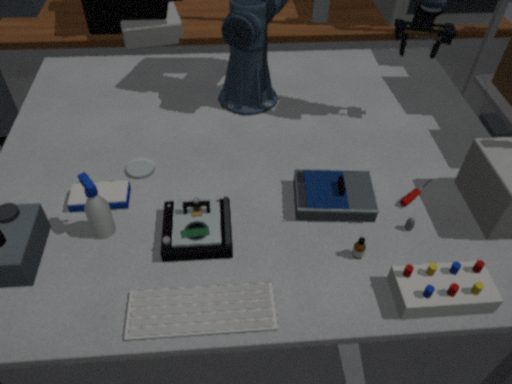

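View pics/top1.png

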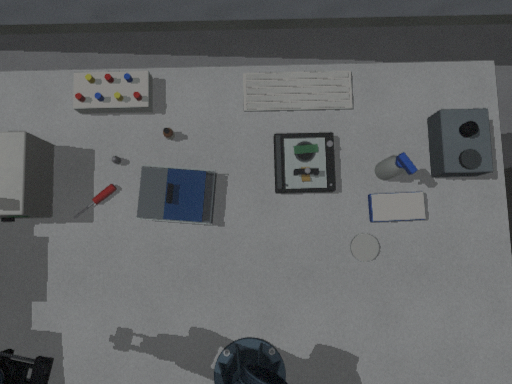

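```bash
cat >> h.py <<'E'
def ray(c,u,v,fish=False,H=384):
    f=H/2/np.tan(np.radians(c['vertical_fov']/2))
    x=(np.asarray(u,float)-c['cx'])/f; y=(np.asarray(v,float)-c['cy'])/f
    if fish:
        r=np.hypot(x,y); s=np.where(r>1e-9,np.sin(r)/np.maximum(r,1e-9),1)
        D=np.stack([x*s,y*s,np.cos(r)],-1)
    else: D=np.stack([x,y,np.ones_like(x)],-1)
    return R.from_rotvec(c['attitude']).apply(D)
def onz(c,u,v,z,fish=False):
    D=np.atleast_2d(ray(c,np.atleast_1d(u),np.atleast_1d(v),fish)); e=c['eye']
    return e+D*((z-e[2])/D[:,2])[:,None]
E
python3 - <<'E'
from h import *
im,d,c=load('top')
a=cv2.resize(im[150:235,125:240],None,fx=6,fy=6,interpolation=cv2.INTER_CUBIC)
cv2.imwrite('pics/ct.png',a)
a=cv2.resize(im[125:205,260:350],None,fx=7,fy=7,interpolation=cv2.INTER_CUBIC)
cv2.imwrite('pics/st.png',a)
hsv=cv2.cvtColor(im,cv2.COLOR_BGR2HSV)
m=cv2.inRange(hsv,(100,120,40),(125,255,255)); m[:, :130]=0;m[:,240:]=0
m[:150]=0
cs,_=cv2.findContours(m,cv2.RETR_EXTERNAL,cv2.CHAIN_APPROX_NONE); k=max(cs,key=cv2.contourArea)
r=cv2.minAreaRect(k); print(r); b=cv2.boxPoints(r); print(onz(c,b[:,0],b[:,1],55.5)); print(onz(c,*r[0],55.5))
E
```

```text
((184.25140380859375, 194.60882568359375), (38.20365905761719, 50.3751220703125), 4.969740390777588)
[[485.97516653 256.26871853  55.5       ]
 [642.38561172 242.13041989  55.5       ]
 [628.96043063 123.37699232  55.5       ]
 [472.78856998 139.02255638  55.5       ]]
[[557.02476301 190.23461647  55.5       ]]
```

View pics/ct.png

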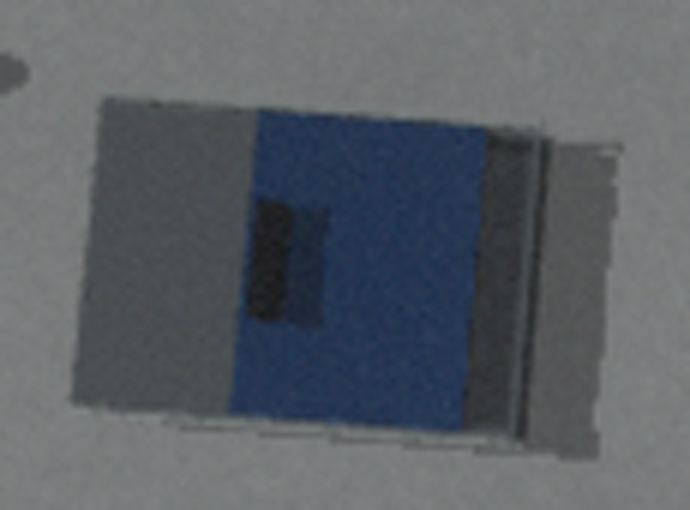

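View pics/st.png

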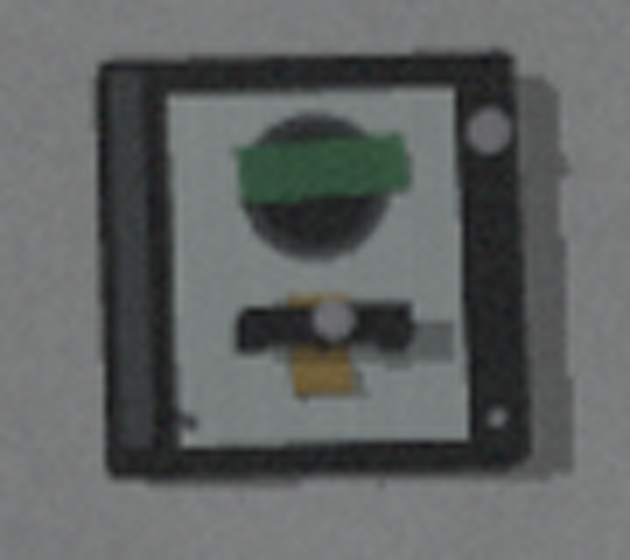

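```bash
cat >> h.py <<'E'
def state():
    o=robot.get_obs(); return o['eef_pos'],R.from_rotvec(o['orientation']).as_matrix(),o
def delta(p,yaw=None):
    """world target p mm; yaw: world angle (deg) the jaw axis z should lie along -> tool shift m, turn rad (mod pi)"""
    e,M,o=state(); s=M.T@(np.array(p)-e)/1000
    y=np.degrees(np.arctan2(M[1,2],M[0,2])); t=None
    if yaw is not None:
        dy=(yaw-y+90)%180-90; t=np.radians(dy)*np.sign(M[2,0])
    print('eef',e.round(1),'jawyaw',y.round(2),'x',M[:,0].round(3),'shift',s.round(4),'turn',t,'j',o['joints'].round(2),'t',o['time'],'F',o['force'].round(1),'w',o['gripper_width'].round(3))
E
python3 - <<'E'
from h import *
im,d,c=load('top')
u=125+np.array([268])/6;v=150+np.array([262])/6
p=onz(c,u,v,82.5);print('rib',p)
e,M,o=state();print(M.round(3))
delta([p[0,0],p[0,1],220],84.9)
# depth check
f=192/np.tan(np.radians(c['vertical_fov']/2))
def P(u,v):
    z=d[int(v),int(u)]; return c['eye']+R.from_rotvec(c['attitude']).apply([(u-c['cx'])/f*z,(v-c['cy'])/f*z,z])
print(P(170,193),P(190,195),P(145,195),P(290,190),P(305,178),P(306,172))
q=lambda a,b:(260+a/7,125+b/7)
for n,a,b,z in [('bl',180,445,50),('br',468,440,50),('tl',168,92,50),('tr',458,88,50),('footfrontL',296,396,58),('footfrontR',353,393,58),('barL',240,330,86),('barR',412,325,86)]:
    print(n,onz(c,*q(a,b),z))
E
```

```text
rib [[558.26226304 230.35239629  82.5       ]]
[[-0.001 -0.973  0.23 ]
 [-0.001  0.23   0.973]
 [-1.     0.    -0.002]]Traceback (most recent call last):
  File "<stdin>", line 6, in <module>
  File "h.py", line 32, in delta
    print('eef',e.round(1),'jawyaw',y.round(2),'x',M[:,0].round(3),'shift',s.round(4),'turn',t,'j',o['joints'].round(2),'t',o['time'],'F',o['force'].round(1),'w',o['gripper_width'].round(3))
                                                                                                                                                                  ^^^^^^^^^^^^^^^^^^^^^^^^
AttributeError: 'float' object has no attribute 'round'
```

```bash
sed -i "s/o\['gripper_width'\].round(3)/round(o['gripper_width'],3)/" h.py
python3 - <<'E'
from h import *
im,d,c=load('top')
delta([558,230,220],84.9)
f=192/np.tan(np.radians(c['vertical_fov']/2))
def P(u,v):
    z=d[int(v),int(u)]; return c['eye']+R.from_rotvec(c['attitude']).apply([(u-c['cx'])/f*z,(v-c['cy'])/f*z,z])
print(P(170,193),P(190,195),P(145,195),P(290,190),P(305,178),P(306,172))
q=lambda a,b:(260+a/7,125+b/7)
for n,a,b,z in [('bl',180,445,50),('br',468,440,50),('tl',168,92,50),('tr',458,88,50),('footfrontL',296,396,58),('footfrontR',353,393,58),('barL',240,330,86),('barR',412,325,86)]:
    print(n,onz(c,*q(a,b),z))
E
```

```text
eef [131.9 559.2 237.9] jawyaw 76.72 x [-0.001 -0.001 -1.   ] shift [ 0.0181 -0.4904 -0.2224] turn -0.14282793436356991 j [ 1.13  0.18  1.61  0.    1.35 -0.21] t 0.1 F [-0.2 -0.2 -0.2] w 0.997
[559.86912773 228.61397157  86.29705633] [555.10194152 172.05862958  58.00392466] [559.55866323 313.60925287  48.87252349] [ 564.68346591 -140.17869695   41.19371599] [ 599.46766444 -186.73923305   56.87617709] [ 611.44398092 -184.17078373  102.61588592]
bl [[ 568.57064231 -126.04992978   50.        ]]
br [[ 567.5822684 -254.8780725   50.       ]]
tl [[ 729.38488408 -126.14157724   50.        ]]
tr [[ 728.0018996  -257.53462817   50.        ]]
footfrontL [[ 588.31258733 -177.68928388   58.        ]]
footfrontR [[ 589.02165687 -203.10958898   58.        ]]
barL [[ 614.38468383 -150.71145514   86.        ]]
barR [[ 614.71473467 -225.86697952   86.        ]]
```

Emit:
step_arm --pt "0 0 -0.04 -0.018 -0.14" --pt "0 0 -0.042 -0.013 0" --pt "0 0 -0.042 -0.013 0" --pt "0 0 -0.042 -0.013 0" --pt "0 0 -0.042 -0.013 0" --pt "0 0 -0.042 -0.013 0" --pt "0 0 -0.042 -0.013 0" --pt "0 0 -0.042 -0.013 0" --pt "0 0 -0.042 -0.013 0" --pt "0 0 -0.042 -0.013 0"

```text
time: 1.1
eef_pos: [540.3, 378.4, 232.3]
orientation: [-1.153, 1.254, 1.156]
force: [0.4, -0.5, 0.7]
gripper_width: 0.996
```

```bash
python3 - <<'E'
from h import *
delta([558,230,180],84.9)
snap('wrist','w1.png')
E
```

```text
eef [540.3 378.4 232.3] jawyaw 85.62 x [-0.008 -0.005 -1.   ] shift [ 0.0529 -0.0294 -0.1464] turn 0.01255906545707499 j [ 0.43  0.38  1.38 -0.    1.4  -1.06] t 1.1 F [ 0.4 -0.5  0.7] w 0.996
```

View pics/w1.png

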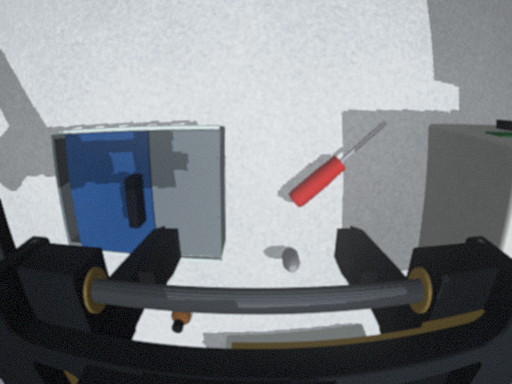

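```bash
python3 - <<'E'
from h import *
im,d,c=load('wrist')
a=cv2.resize(im[115:265,40:235],None,fx=4,fy=4,interpolation=cv2.INTER_CUBIC); cv2.imwrite('pics/w1c.png',a)
E
```

```text
(no output)
```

View pics/w1c.png

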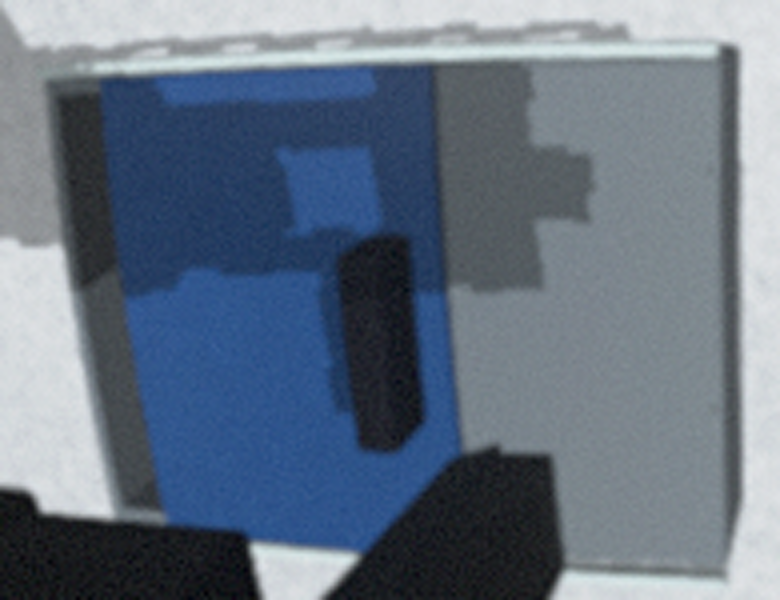

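```bash
python3 - <<'E'
from h import *
im,d,c=load('wrist')
def q(a,b,z):return onz(c,40+a/4,115+b/4,z,True)[0].round(1)
for n,a,b,z in [('edgeT',435,65,55.5),('edgeB',460,450,55.5),('coverleftT',102,78,55.5),('coverleftB',165,525,55.5),('deckT',722,62,50),('deckT2',722,45,50),('deckB',722,570,50),('wallT',50,82,50),('wallB',117,510,50),('ribTLtop',338,262,82.5),('ribBLtop',360,450,82.5),('ribTR',385,237,82.5)]:
    print(n,q(a,b,z))
E
```

```text
edgeT [486.4 258.1  55.5]
edgeB [604.6 245.2  55.5]
coverleftT [474.2 139.4  55.5]
coverleftB [629.9 121.8  55.5]
deckT [495.  340.2  50. ]
deckT2 [490.2 340.6  50. ]
deckB [653.4 322.1  50. ]
wallT [472.2 112.1  50. ]
wallB [626.8  96.4  50. ]
ribTLtop [535.  230.5  82.5]
ribBLtop [591.7 224.7  82.5]
ribTR [529.3 246.5  82.5]
```

```bash
python3 - <<'E'
from h import *
delta([562,234,110],84)
E
```

```text
eef [546.4 374.5 231.9] jawyaw 85.36 x [-0.004 -0.006 -1.   ] shift [ 0.1227 -0.0274 -0.138 ] turn 0.023690523591083375 j [ 0.42  0.38  1.37 -0.    1.4  -1.06] t 1.15 F [ 0.4 -4.6  0.3] w 0.995
```

Emit:
step_arm --pt "0 0.01 -0.007 -0.034 0.024" --pt "0 0.02 -0.007 -0.034 0" --pt "0 0.03 -0.007 -0.034 0" --pt "0 0.03 -0.006 -0.03 0" --pt "0 0.03 0 -0.003 0" --pt "0 0 0 0 0"

```text
time: 1.75
eef_pos: [561.2, 229.9, 106.8]
orientation: [-1.129, 1.268, 1.128]
force: [-0.8, -0.5, -0.6]
gripper_width: 0.998
```

```bash
python3 - <<'E'
from h import *
delta([562,234,61],84)
E
```

```text
eef [561.2 229.9 106.8] jawyaw 83.66 x [-0.006 -0.006 -1.   ] shift [ 0.0458 -0.0006  0.0045] turn -0.005996233743322526 j [ 0.2   0.4   1.62 -0.01  1.13 -1.26] t 1.75 F [-0.8 -0.5 -0.6] w 0.998
```

Emit:
step_arm --pt "0 0.023 0 0.0035 -0.006" --pt "0 0.022 0 0 0" --pt "255 0 0 0 0" --pt "255 0 0 0 0" --pt "255 0 0 0 0" --pt "255 0 0 0 0" --pt "255 0 0 0 0" --newtons 15

```text
time: 2.45
eef_pos: [565.2, 236.9, 69.6]
orientation: [-1.138, 1.256, 1.129]
force: [-0.3, 0.4, 0.1]
gripper_width: 0.569
```

```bash
python3 - <<'E'
from h import *
delta([562+8.6,234+82,61],84)
E
```

```text
eef [565.2 236.9  69.6] jawyaw 84.15 x [ 0.003 -0.004 -1.   ] shift [0.0083 0.0028 0.0793] turn 0.002567595470891328 j [ 0.21  0.46  1.62 -0.    1.06 -1.26] t 2.45 F [-0.3  0.4  0.1] w 0.569
```

Emit:
step_arm --pt "255 0.006 0 0 0" --pt "255 0.002 0 0 0" --pt "255 0 0 0 0" --pt "255 0 0 0 0" --pt "255 0 0 0 0" --pt "255 0 0 0 0"

```text
time: 3.05
eef_pos: [566.1, 236.7, 62.4]
orientation: [-1.139, 1.254, 1.128]
force: [-0.3, -0.5, 0.4]
gripper_width: 0.161
```

Emit:
step_arm --pt "255 0 0 0.008 0" --pt "255 0 0 0.01 0" --pt "255 0 0 0.01 0" --pt "255 0 0 0.01 0" --pt "255 0 0 0.01 0" --pt "255 0 0 0.01 0" --pt "255 0 0 0.01 0" --pt "255 0 0 0.006 0"

```text
time: 3.85
eef_pos: [574.2, 316.8, 62.4]
orientation: [-1.139, 1.255, 1.128]
force: [-0.6, -3.0, 2.2]
gripper_width: 0.156
```

```bash
python3 - <<'E'
from h import *
delta([562+8.6,234+86,61],84)
snap('top','t2.png')
im,d,c=load('top')
a=cv2.resize(im[140:240,110:240],None,fx=6,fy=6,interpolation=cv2.INTER_CUBIC); cv2.imwrite('pics/t2c.png',a)
E
```

```text
eef [574.2 316.8  62.4] jawyaw 84.17 x [ 0.005 -0.004 -1.   ] shift [0.0014 0.0039 0.0028] turn 0.002989527184118903 j [ 0.33  0.55  1.51 -0.01  1.09 -1.14] t 3.85 F [-0.6 -3.   2.2] w 0.156
```

View pics/t2c.png

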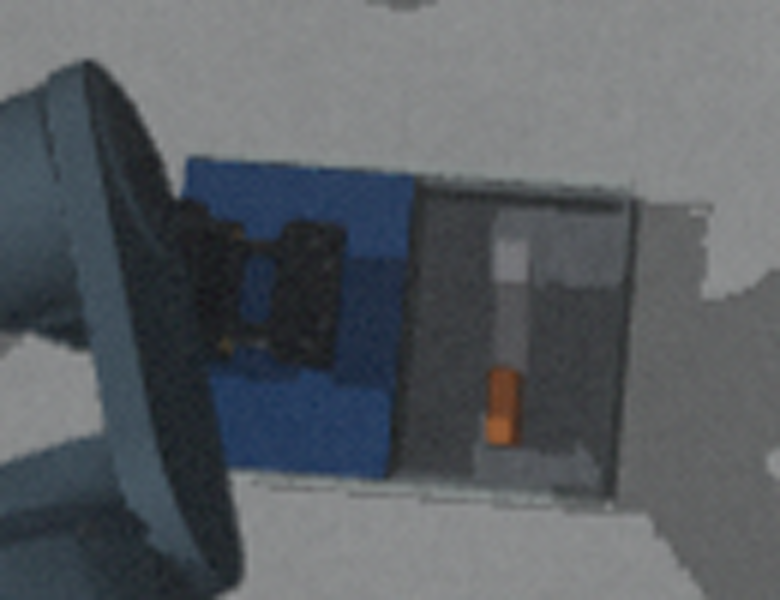

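Emit:
step_arm --pt "255 0 0 0.004 0" --pt "255 0 0 0.004 0" --pt "255 0 0 0.003 0"

```text
time: 4.2
eef_pos: [574.2, 317.2, 62.2]
orientation: [-1.152, 1.275, 1.123]
force: [-3.4, -9.4, 6.1]
gripper_width: 0.158
```

Emit:
step_arm --pt "0 0 0 0 0" --pt "0 0 0 0 0" --pt "0 0 0 0 0" --pt "0 -0.03 0 0 0" --pt "0 -0.045 0 -0.02 0" --pt "0 -0.045 0 -0.04 0" --pt "0 -0.03 0 -0.04 0"

```text
time: 4.9
eef_pos: [561.1, 228.4, 204.9]
orientation: [-1.151, 1.282, 1.136]
force: [1.0, -0.2, 1.4]
gripper_width: 0.771
```

```bash
python3 - <<'E'
from h import *
delta([555,162,150],84)
snap('wrist','w2.png')
E
```

```text
eef [561.1 228.4 204.9] jawyaw 84.55 x [-0.015 -0.026 -1.   ] shift [ 0.0567 -0.001  -0.0652] turn 0.009514750732610665 j [ 0.2   0.29  1.54 -0.02  1.33 -1.27] t 4.9 F [ 1.  -0.2  1.4] w 0.771
```

View pics/w2.png

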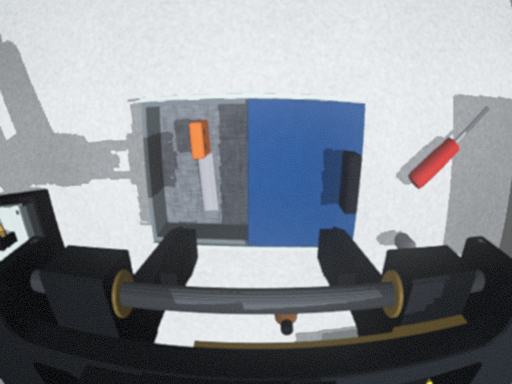

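```bash
python3 - <<'E'
from h import *
im,d,c=load('wrist')
print(state()[1].round(3))
a=cv2.resize(im[90:250,130:260],None,fx=4,fy=4,interpolation=cv2.INTER_CUBIC); cv2.imwrite('pics/w2c.png',a)
E
```

```text
[[-0.008 -0.995  0.098]
 [-0.027  0.098  0.995]
 [-1.     0.005 -0.028]]
```

View pics/w2c.png

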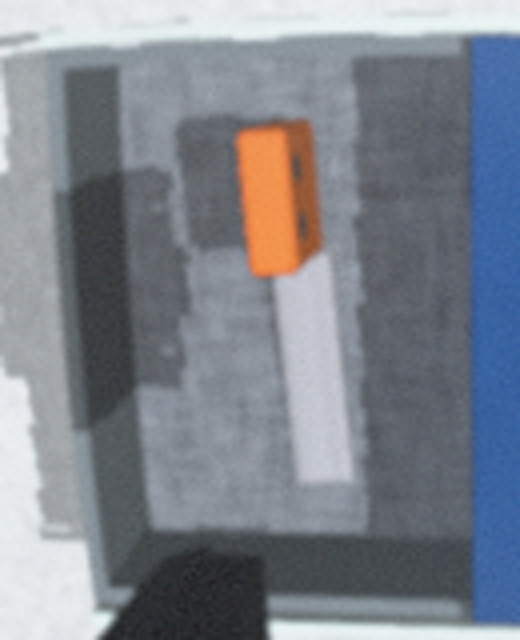

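```bash
python3 - <<'E'
from h import *
im,d,c=load('wrist')
def q(a,b,z):return onz(c,130+a/4,90+b/4,z,True)[0]
g=np.array([q(a,b,46) for a,b in [(238,132),(290,128),(298,270),(255,275)]])
t=np.array([q(a,b,9) for a,b in [(300,483),(352,480)]])
print(g.round(1),g.mean(0).round(1),t.round(1),t.mean(0).round(1))
v=t.mean(0)-g.mean(0);print(v,np.hypot(*v[:2]),np.degrees(np.arctan2(v[1],v[0])))
e1=t[0]-q(275,278,9);print(q(275,278,9),np.degrees(np.arctan2(e1[1],e1[0])))
e2=t[1]-q(328,250,9);print(np.degrees(np.arctan2(e2[1],e2[0])))
for i,j in [(0,3),(1,2)]:
    e=g[j]-g[i];print(np.degrees(np.arctan2(e[1],e[0])),np.hypot(*e[:2]))
for n,a,b,z in [('wallT',62,60,50),('wallB',100,600,50),('coverT',470,37,55.5),('coverB',472,620,55.5)]: print(n,q(a,b,z).round(1))
delta([555,162,150],84)
im,d,c=load('top')
hsv=cv2.cvtColor(im,cv2.COLOR_BGR2HSV); m=cv2.inRange(hsv,(5,150,60),(20,255,255)); m[:,:150]=0;m[:,240:]=0
M=cv2.moments(m); u,v=M['m10']/M['m00'],M['m01']/M['m00'];print(u,v,onz(c,u,v,42))
E
```

```text
[[500.3 158.9  46. ]
 [501.  173.   46. ]
 [538.6 170.3  46. ]
 [538.8 158.4  46. ]] [519.7 165.2  46. ] [[611.8 152.8   9. ]
 [612.1 169.5   9. ]] [612.  161.2   9. ]
[ 92.29903367  -3.97858609 -37.        ] 92.38474313681004 -2.4682291149376097
[546.53761504 154.59961833   9.        ] -1.5437347164299666
-1.7804467173254843
-0.8020871887654194 38.4507848732233
-4.030853664063682 37.73600793406092
wallT [474.3 113.7  50. ]
wallB [629.6  95.6  50. ]
coverT [482.9 222.4  55.5]
coverB [639.5 206.8  55.5]
eef [563.7 223.6 210.6] jawyaw 84.39 x [-0.008 -0.027 -1.   ] shift [ 0.0623  0.0023 -0.0604] turn 0.00674967186463057 j [ 0.2   0.29  1.54 -0.03  1.33 -1.27] t 4.95 F [ 4.6 -0.3  3.5] w 0.817
193.3235294117647 207.7058823529412 [[516.52064648 164.32339191  42.        ]]
```

```bash
python3 - <<'E'
from h import *
im,d,c=load('wrist')
a=cv2.resize(im[90:250,300:385],None,fx=4,fy=4,interpolation=cv2.INTER_CUBIC); cv2.imwrite('pics/w2d.png',a)
E
```

```text
(no output)
```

View pics/w2d.png

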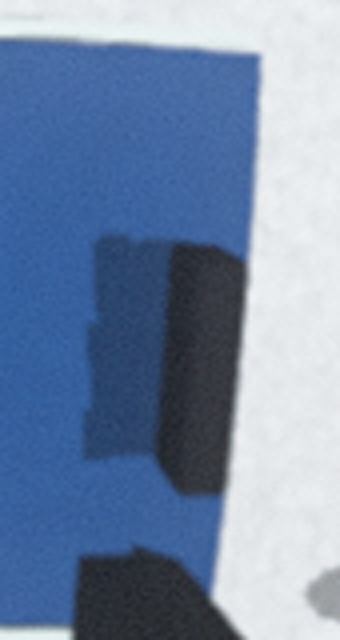

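```bash
python3 - <<'E'
from h import *
delta([519.5,165,75],87.8)
E
```

```text
eef [563.7 223.6 210.6] jawyaw 84.39 x [-0.008 -0.027 -1.   ] shift [ 0.1375  0.0375 -0.0588] turn -0.0595728397111539 j [ 0.2   0.29  1.54 -0.03  1.33 -1.27] t 4.95 F [ 4.6 -0.3  3.5] w 0.817
```

Emit:
step_arm --pt "125 0.01 0.01 -0.015 -0.06" --pt "125 0.03 0.012 -0.022 0" --pt "125 0.035 0.012 -0.022 0" --pt "125 0.03 0.003 -0.002 0" --pt "125 0.025 0 0 0" --pt "125 0 0 0 0" --pt "125 0 0 0 0"

```text
time: 5.65
eef_pos: [526.9, 159.9, 85.8]
orientation: [-1.201, 1.237, 1.164]
force: [-0.2, 0.0, 2.1]
gripper_width: 0.509
```

```bash
python3 - <<'E'
from h import *
delta([519.5,165,75],87.8)
snap('wrist','w3.png')
E
```

```text
eef [526.9 159.9  85.8] jawyaw 87.8 x [ 0.008 -0.022 -1.   ] shift [0.0107 0.0077 0.0051] turn 2.9935124253895435e-05 j [ 0.09  0.32  1.78 -0.03  1.04 -1.43] t 5.65 F [-0.2  0.   2.1] w 0.509
```

View pics/w3.png

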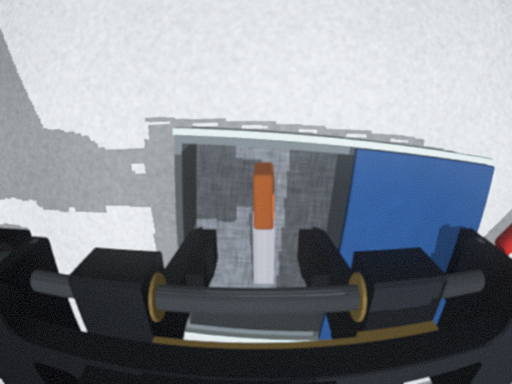

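```bash
python3 - <<'E'
from h import *
im,d,c=load('wrist')
print(state()[1].round(3))
a=cv2.resize(im[145:295,170:360],None,fx=4,fy=4,interpolation=cv2.INTER_CUBIC); cv2.imwrite('pics/w3c.png',a)
E
```

```text
[[ 0.008 -0.999  0.038]
 [-0.022  0.038  0.999]
 [-1.    -0.009 -0.022]]
```

View pics/w3c.png

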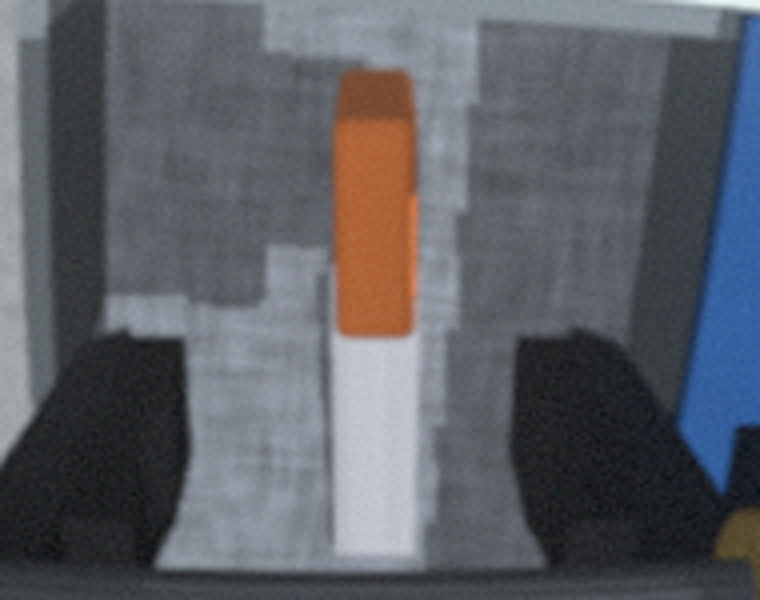

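```bash
python3 - <<'E'
from h import *
im,d,c=load('wrist')
def q(a,b,z):return onz(c,170+a/4,145+b/4,z,True)[0]
g=np.array([q(a,b,46) for a,b in [(335,122),(410,120),(411,333),(340,333)]])
t=np.array([q(a,b,9) for a,b in [(335,555),(417,555)]])
s=np.array([q(a,b,9) for a,b in [(333,340),(415,337)]])
print(g.round(1),g.mean(0).round(1),t.round(1),t.mean(0).round(1),s.round(1))
v=t.mean(0)-g.mean(0);print(v,np.degrees(np.arctan2(v[1],v[0])))
v=t.mean(0)-s.mean(0);print(v,np.degrees(np.arctan2(v[1],v[0])))
print('wall inner',q(25,300,50),q(50,250,50),'cover',q(705,300,55.5))
E
```

```text
[[500.  157.8  46. ]
 [500.  169.9  46. ]
 [537.8 169.3  46. ]
 [537.5 157.1  46. ]] [518.8 163.5  46. ] [[611.6 151.9   9. ]
 [612.2 170.5   9. ]] [611.9 161.2   9. ] [[556.7 153.8   9. ]
 [556.5 170.8   9. ]]
[ 93.10172739  -2.29741213 -37.        ] -1.4135646521418153
[ 5.53174394e+01 -1.09208944e+00 -1.42108547e-14] -1.1309993610953952
wall inner [528.52203479 103.4347508   50.        ] [519.39097413 109.15878317  50.        ] cover [529.38800879 217.93060689  55.5       ]
```

Emit:
step_arm --pt "110 0.02 0.0075 0 0" --pt "110 0.025 0 0 0" --pt "110 0.008 0 0 0" --pt "110 0 0 0 0"

```text
time: 6.1
eef_pos: [525.7, 161.1, 38.6]
orientation: [-1.207, 1.225, 1.157]
force: [0.5, -0.1, -0.9]
gripper_width: 0.569
```

```bash
python3 - <<'E'
from h import *
delta([519,164,9],88.2)
E
```

```text
eef [525.7 161.1  38.6] jawyaw 87.91 x [ 0.021 -0.02  -1.   ] shift [0.0294 0.0075 0.0032] turn -0.0051137413974053775 j [ 0.09  0.39  1.81 -0.03  0.93 -1.42] t 6.1 F [ 0.5 -0.1 -0.9] w 0.569
```

Emit:
step_arm --pt "110 0.004 0.005 -0.004 0" --pt "110 0 0 -0.004 0" --pt "110 0 0 -0.004 0" --pt "110 0 0 -0.004 0"

```text
time: 6.5
eef_pos: [522.4, 147.3, 38.3]
orientation: [-1.205, 1.217, 1.155]
force: [2.6, 25.9, -8.4]
gripper_width: 0.568
```

```bash
python3 - <<'E'
from h import *
delta([519,164,9],88.2)
E
```

```text
eef [522.4 147.3  38.3] jawyaw 87.86 x [ 0.027 -0.015 -1.   ] shift [0.0289 0.0048 0.017 ] turn -0.005951775345751419 j [ 0.07  0.37  1.83 -0.02  0.91 -1.46] t 6.5 F [ 2.6 25.9 -8.4] w 0.568
```

Emit:
step_arm --pt "110 0 0 0 0" --pt "110 0 0.002 0.008 -0.005" --pt "110 0 0.002 0.008 0" --pt "125 0.008 0 0 0" --pt "125 0.008 0 0 0" --pt "125 0.007 0 0 0" --pt "125 0 0 0 0"

```text
time: 7.2
eef_pos: [520.1, 164.4, 14.3]
orientation: [-1.209, 1.212, 1.157]
force: [-0.5, 0.6, 0.4]
gripper_width: 0.509
```

```bash
python3 - <<'E'
from h import *
delta([519,164,9],88.2)
E
```

```text
eef [520.1 164.4  14.3] jawyaw 88.14 x [ 0.029 -0.014 -0.999] shift [ 0.0053  0.0013 -0.0004] turn -0.0011060056935445447 j [ 0.1   0.42  1.83 -0.02  0.87 -1.43] t 7.2 F [-0.5  0.6  0.4] w 0.509
```

Emit:
step_arm --pt "125 0.0045 0.001 0 0" --pt "255 0 0 0 0" --pt "255 0 0 0 0" --pt "255 0 0 0 0" --pt "255 0 0 0 0" --pt "255 0 0 0 0" --pt "255 0 0 0 0" --pt "255 0 0 0 0" --newtons 40

```text
time: 8.0
eef_pos: [519.2, 163.8, 9.2]
orientation: [-1.208, 1.213, 1.157]
force: [-0.1, -0.2, -1.5]
gripper_width: 0.156
```

Emit:
step_arm --pt "255 -0.01 0 0 0" --pt "255 -0.02 0 0 0" --pt "255 -0.025 0 0 0" --pt "255 -0.025 0 0 0" --pt "255 -0.015 0 0 0" --pt "255 0 0 0 0"

```text
time: 8.6
eef_pos: [515.8, 165.3, 110.0]
orientation: [-1.208, 1.214, 1.158]
force: [-0.1, -0.8, -0.6]
gripper_width: 0.154
```

```bash
python3 - <<'E'
from h import *
delta([455,-190,105],89.5)
snap('wrist','w4.png')
E
```

```text
eef [515.8 165.3 110. ] jawyaw 88.1 x [ 0.028 -0.014 -1.   ] shift [ 0.0082  0.0493 -0.357 ] turn -0.02438651798701832 j [ 0.1   0.25  1.81 -0.02  1.06 -1.43] t 8.6 F [-0.1 -0.8 -0.6] w 0.154
```

View pics/w4.png

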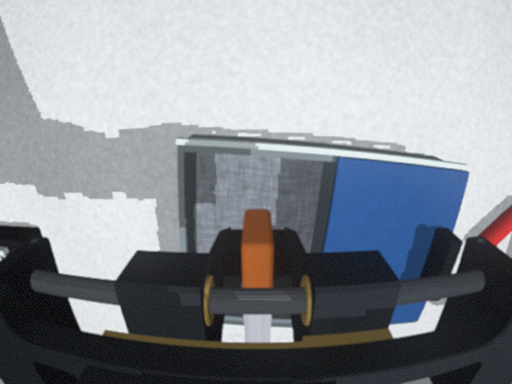

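Emit:
step_arm --pt "255 0 0.005 -0.015 -0.024" --pt "255 0 0.006 -0.03 0" --pt "255 0 0.006 -0.04 0" --pt "255 0 0.006 -0.04 0" --pt "255 0 0.006 -0.04 0" --pt "255 0 0.006 -0.04 0" --pt "255 0 0.006 -0.04 0" --pt "255 0 0.004 -0.04 0" --pt "255 0 0.003 -0.03 0" --pt "255 0 0.0 -0.015 0"

```text
time: 9.65
eef_pos: [456.8, -172.3, 103.4]
orientation: [-1.222, 1.205, 1.192]
force: [-0.7, 0.5, -0.6]
gripper_width: 0.153
```

```bash
python3 - <<'E'
from h import *
delta([460,-190,105],89.5)
E
```

```text
eef [ 456.8 -172.3  103.4] jawyaw 89.88 x [ 0.016 -0.009 -1.   ] shift [-0.0014 -0.0032 -0.0177] turn 0.006675571431808791 j [-0.61  0.15  1.95  0.    1.03 -2.17] t 9.65 F [-0.7  0.5 -0.6] w 0.153
```

Emit:
step_arm --pt "255 0 -0.002 -0.017 0.006" --pt "255 0 0 0 0" --pt "255 0 0 0 0"

```text
time: 9.95
eef_pos: [456.4, -191.4, 100.6]
orientation: [-1.21, 1.211, 1.188]
force: [-0.0, -0.4, -0.5]
gripper_width: 0.157
```

```bash
python3 - <<'E'
from h import *
delta([460,-190,105],89.5)
for n in ['wrist','top','scene']: snap(n,n[0]+'5.png')
im=load('top')[0]; cv2.imwrite('pics/t5c.png',cv2.resize(im[120:260,240:370],None,fx=4.2,fy=4.2,interpolation=cv2.INTER_CUBIC))
im=load('scene')[0]; cv2.imwrite('pics/s5c.png',cv2.resize(im[130:280,120:270],None,fx=4,fy=4,interpolation=cv2.INTER_CUBIC))
E
```

```text
eef [ 456.4 -191.4  100.6] jawyaw 89.25 x [ 0.012 -0.007 -1.   ] shift [-0.0044 -0.0036  0.0014] turn -0.0043720176421602995 j [-0.64  0.17  1.93  0.    1.03 -2.2 ] t 9.95 F [-0.  -0.4 -0.5] w 0.157
```

View pics/w5.png

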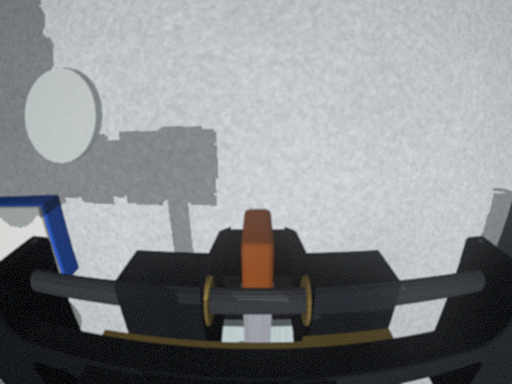

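View pics/t5c.png

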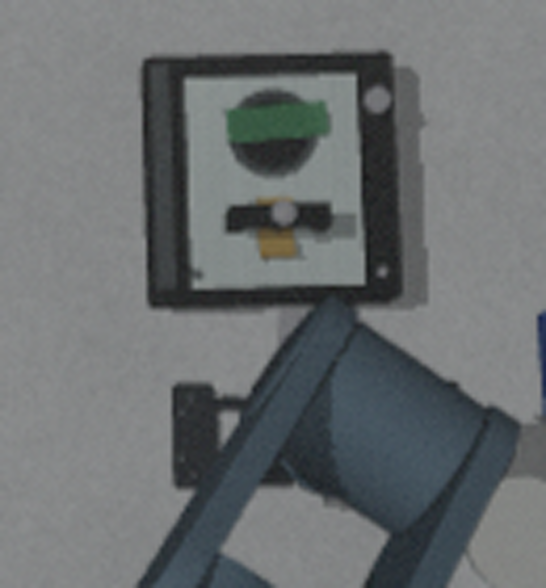

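View pics/s5c.png

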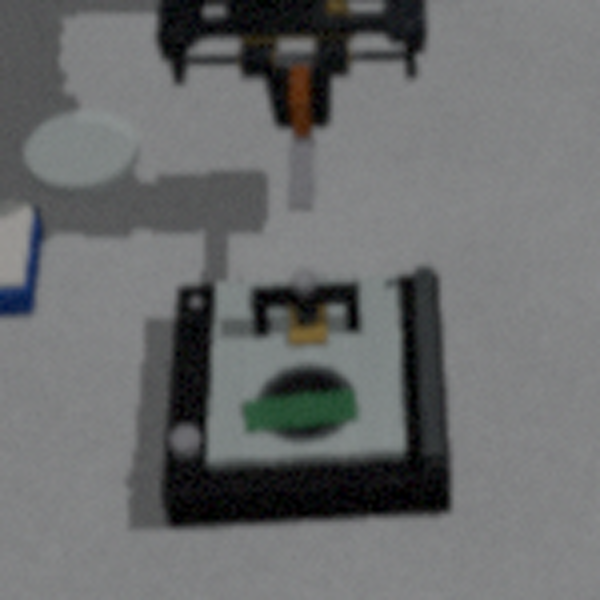

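```bash
python3 - <<'E'
from h import *
im=load('scene')[0]; cv2.imwrite('pics/s5d.png',cv2.resize(im[150:240,160:235],None,fx=8,fy=8,interpolation=cv2.INTER_CUBIC)[:600])
im=load('top')[0]; cv2.imwrite('pics/t5d.png',cv2.resize(im[135:190,280:335],None,fx=10,fy=10,interpolation=cv2.INTER_CUBIC))
E
```

```text
(no output)
```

View pics/s5d.png

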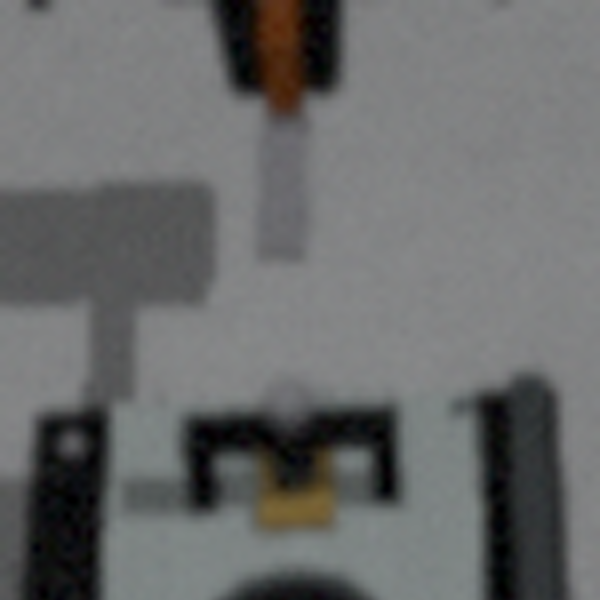

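View pics/t5d.png

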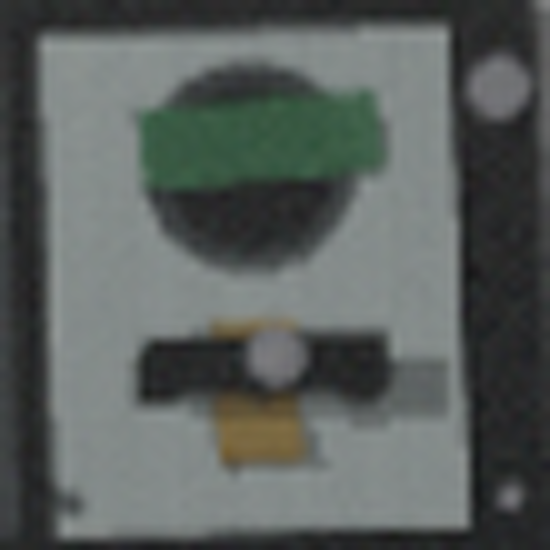

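```bash
python3 - <<'E'
from h import *
im,d,c=load('scene')
def q(a,b,z):return onz(c,160+a/8,150+b/8,z)[0].round(1)
print('footback',q(258,526,50.5),q(332,526,50.5))
print('posts outer bottom',q(190,506,50),q(397,500,50))
print('tip',q(258,262,96.5),q(306,262,96.5),'root',q(258,115,99.5),q(308,115,99.5))
print('tip sens',q(282,262,95.5))
im,d,c=load('top')
def q(a,b,z):return onz(c,280+a/10,135+b/10,z)[0].round(1)
print('footfront',q(222,464,58),q(308,460,58),'back',q(212,322,56),q(296,320,56))
print('plate',[q(*p,50) for p in [(55,537),(470,528),(40,40),(448,25)]])
print('bar',q(138,400,86),q(388,395,86),q(138,342,86),q(388,334,86))
delta([456,-190,100],89.5)
E
```

```text
footback [ 633.8 -201.6   50.5] [ 635.6 -176.    50.5]
posts outer bottom [ 622.5 -225.4   50. ] [ 624.7 -153.3   50. ]
tip [ 550.  -198.9   96.5] [ 551.1 -181.9   96.5] root [ 476.2 -199.5   99.5] [ 477.4 -181.1   99.5]
tip sens [ 549.6 -190.5   95.5]
footfront [ 588.9 -177.4   58. ] [ 589.4 -204.3   58. ] back [ 634.  -176.3   56. ] [ 634.  -202.6   56. ]
plate [array([ 568.2, -125.4,   50. ]), array([ 567.8, -255.3,   50. ]), array([ 726.6, -126. ,   50. ]), array([ 728.3, -255.6,   50. ])]
bar [ 605.6 -148.9   86. ] [ 605.2 -225.3   86. ] [ 623.5 -149.6   86. ] [ 624.1 -226.1   86. ]
eef [ 456.9 -190.9  101.1] jawyaw 89.34 x [ 0.013 -0.007 -1.   ] shift [0.0011 0.0009 0.0009] turn -0.002740895234767142 j [-0.64  0.17  1.93  0.    1.03 -2.2 ] t 10.1 F [ 1.  -0.  -1.8] w 0.161
```

Emit:
step_arm --pt "255 0 -0.012 0.0005 -0.004" --pt "255 0 -0.012 0 0" --pt "255 0.01 0 0 0" --pt "255 0.01 0 0 0" --pt "255 0.01 0 0 0" --pt "255 0.008 0 0 0" --pt "255 0 0 0 0"

```text
time: 10.8
eef_pos: [483.7, -187.7, 59.1]
orientation: [-1.217, 1.207, 1.196]
force: [-1.0, -0.3, -0.3]
gripper_width: 0.158
```

```bash
python3 - <<'E'
from h import *
delta([482,-189.8,54],89.6)
snap('scene','s6.png')
im=load('scene')[0]; cv2.imwrite('pics/s6d.png',cv2.resize(im[150:240,160:235],None,fx=8,fy=8,interpolation=cv2.INTER_CUBIC)[:600])
E
```

```text
eef [ 483.7 -187.7   59.1] jawyaw 89.83 x [ 0.012 -0.006 -1.   ] shift [ 0.0051  0.0018 -0.0021] turn 0.004060364851550537 j [-0.6   0.29  1.88  0.    0.95 -2.17] t 10.8 F [-1.  -0.3 -0.3] w 0.158
```

View pics/s6d.png

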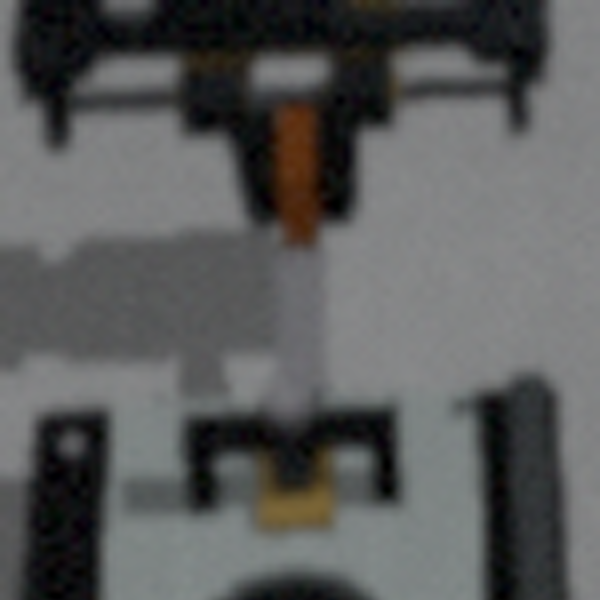

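Emit:
step_arm --pt "255 0.002 0 -0.002 0.004" --pt "255 0.0015 0 0 0" --pt "255 0.0015 0 0 0" --pt "255 0 0 0 0"

```text
time: 11.25
eef_pos: [484.2, -190.8, 55.0]
orientation: [-1.215, 1.209, 1.19]
force: [-0.0, -0.2, -1.4]
gripper_width: 0.155
```

```bash
python3 - <<'E'
from h import *
delta([482,-189.8,53.2],89.6)
E
```

```text
eef [ 484.2 -190.8   55. ] jawyaw 89.54 x [ 0.013 -0.007 -1.   ] shift [0.0018 0.0023 0.001 ] turn -0.001110092518475868 j [-0.6   0.3   1.88  0.    0.94 -2.17] t 11.25 F [-0.  -0.2 -1.4] w 0.155
```

Emit:
step_arm --pt "255 0.001 0 0.001 0" --pt "255 0.001 0 0 0" --pt "255 0.001 0 0 0"

```text
time: 11.55
eef_pos: [484.9, -190.3, 52.9]
orientation: [-1.216, 1.208, 1.188]
force: [-2.3, 0.7, 4.8]
gripper_width: 0.155
```

```bash
python3 - <<'E'
from h import *
delta([482,-189.8,53.2],89.6); print(robot.get_obs()['moment'])
E
```

```text
eef [ 484.9 -190.3   52.9] jawyaw 89.53 x [ 0.015 -0.008 -1.   ] shift [-0.0003  0.0029  0.0004] turn -0.0011504421203646688 j [-0.6   0.3   1.88  0.    0.94 -2.17] t 11.55 F [-2.3  0.7  4.8] w 0.155
[ 0.05569906 -0.04733892  0.0106538 ]
```

Emit:
step_arm --pt "255 0 -0.003 0.0 0" --pt "255 0 -0.003 0 0" --pt "255 0 -0.003 0 0" --pt "255 0 -0.003 0 0"

```text
time: 11.95
eef_pos: [498.1, -190.7, 53.7]
orientation: [-1.217, 1.208, 1.187]
force: [-0.5, -0.3, 0.3]
gripper_width: 0.155
```

```bash
python3 - <<'E'
from h import *
delta([530,-189.8,53.2],89.6); print(robot.get_obs()['moment'])
E
```

```text
eef [ 498.1 -190.7   53.7] jawyaw 89.52 x [ 0.016 -0.009 -1.   ] shift [ 0.001  -0.0319  0.0012] turn -0.0014147435823371455 j [-0.59  0.33  1.85  0.    0.95 -2.15] t 11.95 F [-0.5 -0.3  0.3] w 0.155
[-0.01493595 -0.01620115  0.03690154]
```

Emit:
step_arm --pt "255 0.0006 -0.002 0.0005 0" --pt "255 0.0003 -0.002 0 0"

```text
time: 12.15
eef_pos: [502.7, -190.3, 52.9]
orientation: [-1.217, 1.208, 1.187]
force: [-1.9, 0.4, 3.5]
gripper_width: 0.155
```

Emit:
step_arm --pt "255 0.0003 -0.002 0 0" --pt "255 0.0 -0.002 0 0"

```text
time: 12.35
eef_pos: [507.2, -190.6, 53.0]
orientation: [-1.218, 1.208, 1.187]
force: [-1.6, -0.4, 3.8]
gripper_width: 0.153
```

Emit:
step_arm --pt "255 0.0003 -0.002 0 0" --pt "255 0.0003 -0.002 0 0"

```text
time: 12.55
eef_pos: [511.1, -190.7, 52.7]
orientation: [-1.217, 1.209, 1.188]
force: [-8.6, -1.4, 7.6]
gripper_width: 0.155
```

Emit:
step_arm --pt "255 0 -0.003 0 0" --pt "255 0 -0.003 0 0" --pt "255 0 -0.003 0 0"

```text
time: 12.85
eef_pos: [515.9, -190.2, 52.2]
orientation: [-1.211, 1.215, 1.198]
force: [-10.8, -0.8, 10.5]
gripper_width: 0.153
```

```bash
python3 - <<'E'
from h import *
delta([531,-189.8,53.2],89.6); print(robot.get_obs()['moment'])
snap('scene','s7.png')
im=load('scene')[0]; cv2.imwrite('pics/s7d.png',cv2.resize(im[150:240,160:235],None,fx=8,fy=8,interpolation=cv2.INTER_CUBIC)[:600])
E
```

```text
eef [ 515.9 -190.2   52.2] jawyaw 89.6 x [ 0.004 -0.008 -1.   ] shift [-0.0009 -0.0151  0.0005] turn 2.0757500160730105e-05 j [-0.57  0.37  1.8  -0.01  0.97 -2.13] t 12.85 F [-10.8  -0.8  10.5] w 0.153
[-0.04894066  1.33543304 -0.078014  ]
```

View pics/s7d.png

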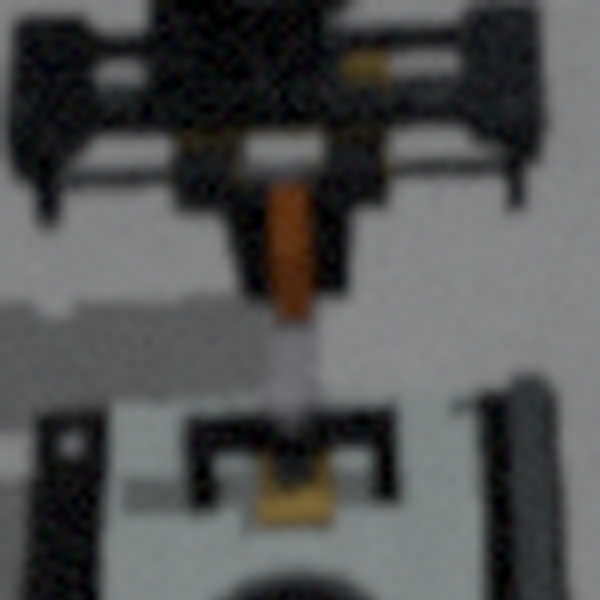

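Emit:
step_arm --pt "255 -0.0006 -0.003 0 0" --pt "255 -0.0004 -0.003 0 0"

```text
time: 13.1
eef_pos: [519.0, -190.0, 52.8]
orientation: [-1.207, 1.219, 1.204]
force: [-7.7, 0.2, 6.7]
gripper_width: 0.156
```

```bash
python3 - <<'E'
from h import *
delta([531,-189.8,53.2],89.6); print(robot.get_obs()['moment'])
E
```

```text
eef [ 519.  -190.    52.8] jawyaw 89.62 x [-0.004 -0.006 -1.   ] shift [-0.0005 -0.012   0.0002] turn 0.0003288458515115765 j [-0.56  0.37  1.79 -0.01  0.98 -2.12] t 13.1 F [-7.7  0.2  6.7] w 0.156
[1.35436421e-02 7.79615686e-01 4.90015658e-04]
```

Emit:
step_arm --pt "255 -0.0004 -0.005 0 0" --pt "255 -0.0003 -0.005 0 0"

```text
time: 13.3
eef_pos: [526.7, -189.7, 52.9]
orientation: [-1.203, 1.223, 1.209]
force: [-7.2, -0.2, 5.7]
gripper_width: 0.158
```

```bash
python3 - <<'E'
from h import *
delta([531,-189.8,53.2],89.6); print(robot.get_obs()['moment'])
snap('scene','s8.png');snap('wrist','w8.png')
im=load('scene')[0]; cv2.imwrite('pics/s8d.png',cv2.resize(im[150:240,160:235],None,fx=8,fy=8,interpolation=cv2.INTER_CUBIC)[:600])
E
```

```text
eef [ 526.7 -189.7   52.9] jawyaw 89.61 x [-0.009 -0.004 -1.   ] shift [-0.0003 -0.0042 -0.0001] turn 0.00023799213489193236 j [-0.55  0.39  1.76 -0.01  0.99 -2.11] t 13.3 F [-7.2 -0.2  5.7] w 0.158
[-0.02683309  0.65231617 -0.00634203]
```

View pics/s8d.png

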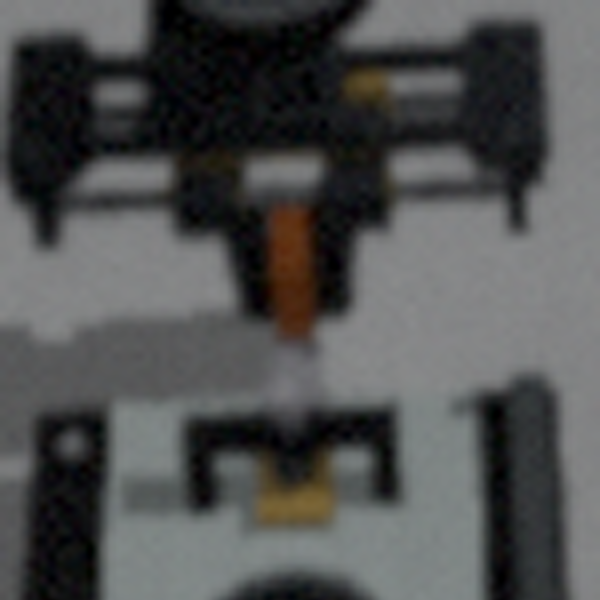

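View pics/w8.png

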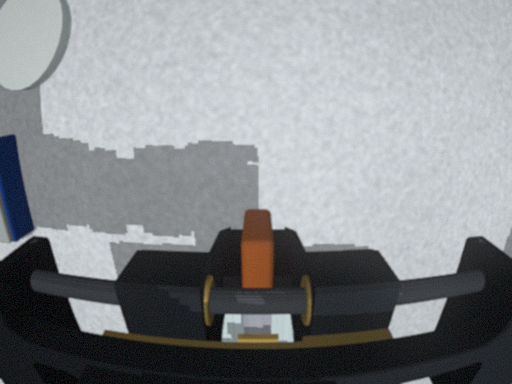

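```bash
python3 - <<'E'
import cv2,numpy as np
for n in ['s5','s6','s7','s8']:
    im=cv2.imread(f'pics/{n}.png').astype(float)
    # column profile over foot columns 194..200 for rows 205..222
    p=im[204:222,194:200]; s=(p[...,2]-p[...,0]).mean(1); g=p.mean((1,2)); print(n,'R-B',s.round(0).astype(int))
for n in ['w4','w5','w8']:
    im=cv2.imread(f'pics/{n}.png'); h=cv2.cvtColor(im,cv2.COLOR_BGR2HSV); m=cv2.inRange(h,(3,130,50),(20,255,255)); m[:, :230]=0; m[:,285:]=0
    ys,xs=np.nonzero(m); print(n,xs.min(),xs.max(),ys.min(),ys.max(),m.sum()/255)
    r=im[200:296,257].astype(int); print((r[:,2]).tolist())
a=np.hstack([cv2.resize(cv2.imread(f'pics/{n}.png')[195:350,215:300],None,fx=3,fy=3,interpolation=cv2.INTER_CUBIC) for n in ['w4','w5','w8']]); cv2.imwrite('pics/cmp.png',a)
a=np.hstack([cv2.resize(cv2.imread(f'pics/{n}.png')[190:230,180:215],None,fx=10,fy=10,interpolation=cv2.INTER_CUBIC) for n in ['s5','s8']]); cv2.imwrite('pics/cmp2.png',a)
E
```

```text
s5 R-B [-1  2  5  3  6  8 22 40 56 66 64 42  8 -4 -6 -6 -6 -5]
s6 R-B [-2 -1  4  5  5 10 20 41 57 65 63 42  9 -4 -6 -6 -6 -5]
s7 R-B [-2  0  4  4  7 12 27 47 61 65 58 30  2 -5 -6 -7 -6 -5]
s8 R-B [-4 -2  0  6  6 13 30 49 62 65 56 26  2 -5 -6 -6 -8 -6]
w4 231 282 210 347 2395.0
[130, 132, 129, 128, 128, 132, 132, 128, 118, 113, 119, 119, 117, 116, 119, 119, 117, 118, 120, 118, 119, 122, 123, 116, 118, 119, 120, 124, 116, 119, 121, 122, 120, 126, 119, 121, 117, 120, 121, 119, 117, 123, 129, 138, 153, 162, 165, 168, 172, 178, 172, 177, 174, 174, 172, 175, 175, 174, 173, 174, 176, 175, 173, 174, 174, 173, 174, 173, 175, 174, 171, 172, 171, 172, 170, 177, 169, 169, 174, 172, 173, 174, 170, 171, 171, 174, 163, 140, 90, 47, 50, 65, 65, 69, 65, 79]
w5 230 275 212 348 1932.0
[198, 201, 199, 199, 201, 203, 196, 194, 164, 137, 110, 102, 103, 105, 106, 107, 105, 103, 101, 109, 105, 105, 108, 103, 105, 104, 107, 103, 102, 100, 102, 102, 102, 100, 103, 101, 101, 105, 101, 105, 104, 107, 112, 117, 128, 130, 139, 141, 144, 146, 146, 146, 149, 143, 147, 141, 144, 146, 145, 141, 138, 144, 145, 142, 147, 142, 141, 142, 141, 144, 139, 142, 143, 139, 144, 142, 142, 143, 142, 145, 142, 139, 141, 143, 139, 142, 140, 113, 69, 39, 42, 54, 56, 50, 59, 62]
w8 230 283 211 348 2377.0
[145, 144, 141, 146, 141, 145, 138, 144, 129, 116, 104, 100, 102, 103, 104, 98, 104, 102, 104, 104, 101, 104, 101, 105, 101, 103, 103, 98, 105, 101, 103, 101, 106, 99, 98, 104, 100, 103, 98, 105, 120, 126, 135, 138, 144, 147, 147, 144, 151, 147, 145, 149, 147, 146, 148, 146, 145, 153, 148, 148, 148, 147, 147, 147, 144, 146, 143, 142, 147, 146, 145, 145, 146, 147, 146, 143, 150, 144, 144, 147, 145, 145, 142, 139, 143, 145, 140, 121, 72, 41, 42, 48, 61, 57, 51, 64]
```

View pics/cmp.png

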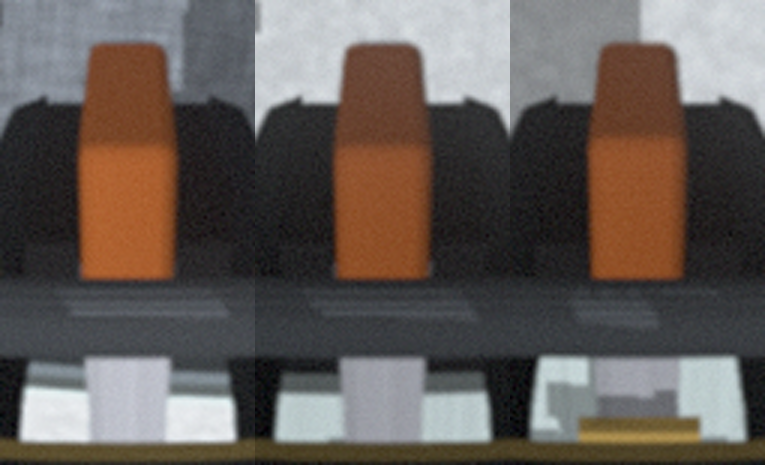

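View pics/cmp2.png

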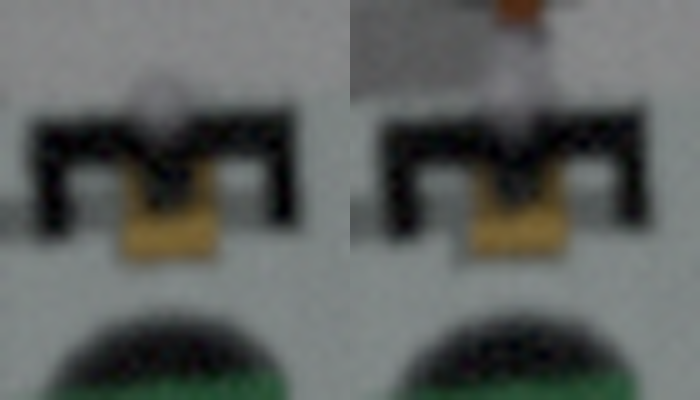

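```bash
python3 - <<'E'
from h import *
im,d,c=load('scene')
f=192/np.tan(np.radians(c['vertical_fov']/2))
def pr(p):
    q=R.from_rotvec(c['attitude']).inv().apply(np.array(p)-c['eye']); return q[:2]/q[2]*f+[c['cx'],c['cy']]
for p in [(634,-189,50.5),(634,-189,53),(624,-189,53),(588,-189,58)]: print(p,pr(p))
# edge location by phase of column profiles
def prof(n):
    im=cv2.imread(f'pics/{n}.png').astype(float); p=im[208:222,193:201]; return (p[...,2]-p[...,0]).mean(1)
from scipy.optimize import minimize_scalar
a=prof('s6')
for n in ['s5','s7','s8']:
    b=prof(n); x=np.arange(14)
    r=minimize_scalar(lambda s:np.sum((np.interp(x[2:-2]+s,x,a)-b[2:-2])**2),bounds=(-1.5,1.5),method='bounded'); print(n,r.x,r.fun)
delta([531,-189.8,53.2],89.6)
E
```

```text
(634, -189, 50.5) [196.81413286 215.5660082 ]
(634, -189, 53) [196.7480025  214.97661418]
(624, -189, 53) [196.76322912 212.27342385]
(588, -189, 58) [196.68736591 201.59672591]
s5 0.004218532895939573 2.60180131444185
s7 0.3502814742662324 13.418499032208397
s8 0.44202203091203374 14.455755316139287
eef [ 527.4 -189.7   52.9] jawyaw 89.62 x [-0.008 -0.005 -1.   ] shift [-0.0003 -0.0036 -0.0001] turn 0.0003907542599885876 j [-0.55  0.39  1.76 -0.01  0.99 -2.11] t 13.4 F [-4.   0.   4.4] w 0.159
```

Emit:
step_arm --pt "255 -0.0003 -0.004 0 0" --pt "255 -0.0002 -0.001 0 0" --pt "255 0 0 0 0" --pt "255 0 0 0 0"

```text
time: 13.8
eef_pos: [530.8, -189.5, 52.9]
orientation: [-1.201, 1.224, 1.212]
force: [-4.2, -0.1, 5.2]
gripper_width: 0.156
```

```bash
python3 - <<'E'
from h import *
delta([531,-189.8,53.2],89.6); print(robot.get_obs()['moment'])
snap('scene','s9.png');snap('wrist','w9.png');snap('top','t9.png')
def prof(n):
    im=cv2.imread(f'pics/{n}.png').astype(float); p=im[208:222,193:201]; return (p[...,2]-p[...,0]).mean(1)
from scipy.optimize import minimize_scalar
a=prof('s6');b=prof('s9');x=np.arange(14)
print(minimize_scalar(lambda s:np.sum((np.interp(x[2:-2]+s,x,a)-b[2:-2])**2),bounds=(-1.5,1.5),method='bounded').x)
A=cv2.resize(cv2.imread('pics/s9.png')[130:280,120:270],None,fx=4,fy=4,interpolation=cv2.INTER_CUBIC)
B=cv2.resize(cv2.imread('pics/w9.png')[195:350,215:300],None,fx=2.3,fy=3.87,interpolation=cv2.INTER_CUBIC)
cv2.imwrite('pics/c9.png',np.hstack([A,B[:600]]) if B.shape[0]>=600 else A)
delta([531,-189.8,53.2],89.6)
E
```

```text
eef [ 530.8 -189.5   52.9] jawyaw 89.62 x [-0.013 -0.004 -1.   ] shift [-0.0003 -0.0002 -0.0003] turn 0.0004193976090462202 j [-0.55  0.4   1.75 -0.01  1.   -2.11] t 13.8 F [-4.2 -0.1  5.2] w 0.156
[ 0.07410393  0.11822376 -0.00603681]
0.4166177250003578
eef [ 530.8 -189.5   52.9] jawyaw 89.62 x [-0.013 -0.004 -1.   ] shift [-0.0003 -0.0002 -0.0003] turn 0.0004226827085673331 j [-0.55  0.4   1.75 -0.01  1.   -2.11] t 13.95 F [-3.   0.2  4. ] w 0.157
```

View pics/c9.png

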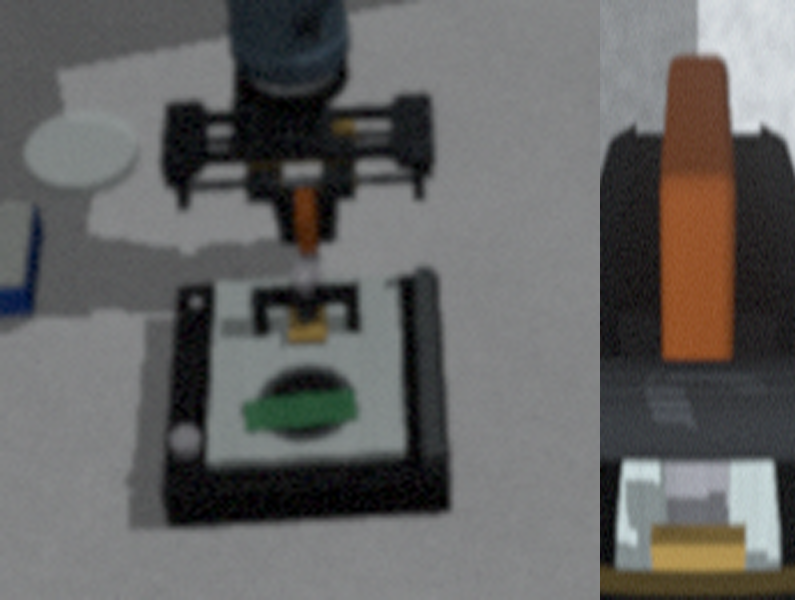

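View pics/t9.png

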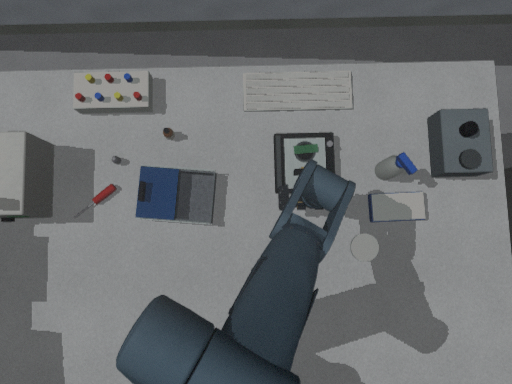

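```bash
python3 - <<'E'
from h import *
im,d,c=load('scene')
p=im[182:206,195:199].astype(float);print((p[...,2]-p[...,0]).mean(1).round().astype(int))
for v in (191.5,192,192.5,193,193.5): print(v,onz(c,196.7,v,53).round(1), 'tip',onz(c,196.7,v,53)[0,0]+72)
E
```

```text
[71 69 68 63 59 60 61 58 60 53 42 21  3 -3 -4 -3 -3 -4 -3 -3 -1 -2 -2 -3]
191.5 [[ 543.2 -189.5   53. ]] tip 615.2382030628972
192 [[ 545.3 -189.5   53. ]] tip 617.2663781809531
192.5 [[ 547.3 -189.5   53. ]] tip 619.2902035008409
193 [[ 549.3 -189.5   53. ]] tip 621.3096930009955
193.5 [[ 551.3 -189.5   53. ]] tip 623.3248606000218
```

```bash
python3 - <<'E'
from h import *
robot.finish_job(); delta([531,-189.8,53.2],89.6)
E
```

```text
the job is handed in; nothing more can be done
the job is handed in; nothing more can be done
```

I opened the cover, took out the feeler blade by its orange grip and slid it along the plate under the brass foot. I handed the job in at about 14 s, with the gripper still holding the blade.

**Cover:** I slid it by its rib until it stopped moving under about 9 N of push. The pictures show the bay uncovered and the cover lying over the deck to its far end. My measured travel came to about 108–111 mm rather than 114 mm. I put that down to measurement error, because the cover had stopped moving.

**Insertion depth:** The ramp resistance peaked at about 11 N and then fell to a steady drag of 3–4 N. The scene camera puts the tip about 12–14 mm short of the foot's back edge. Where the blade first met the ramp agrees, giving about 13 mm. That leaves roughly 14 mm of the tip under the flat sole.

**Foot lift:** The foot rose about 0.42 pixel in the scene camera, against 0.59 expected for a 2.5 mm lift. That is a little low, but within what this camera can resolve.

**Disagreements and side effects:**
- **Tilt:** The gripper tilted about 1.7° in pitch during insertion. The pictures suggest the blade turned in the pads and stayed flat on the plate, which was still pushing up with about 4–5 N.
- **Bay wall contact:** While straightening the gripper before the grasp, a finger pressed on the bay's side wall with about 26 N.
- **Other objects:** In the last overhead picture everything else looked to be where it started.

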